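Slide the vial carrier round the guide bend into its catch

TASK

Pick up the white two-vial carrier, set it down lengthwise in the flared mouth of the guide track, then push it along between the guide bars, round the bend and on until it has passed the sprung catch and stands fully home against the end stop. Keep it sliding on the plate all the way (never lift it past the start of the bend), do not tip it or force it against the bars or the stop (push gently, with about 10 N at most), and leave the beaker, bottle and flask where they are.

Things in the scene. Friction and masses are not known exactly. Their poses are not given: they have to be found in the camera images.
- carrier_mid (a point): Loose white plastic carrier, 0.2 to 0.35 kg, with two capped vials fixed in it. Point on its vertical centre line, 22 mm above its underside (plastic 44 mm high, vial caps reach 65 mm). x = its long axis (both ends alike), z up. From 28 to 44 mm up it is a flat-sided block, 50 mm (x) by 34 mm (y): grip it there across y.
- carrier: The same carrier, origin at the centre of its underside. Its lower part, 0 to 28 mm up, is two upright slippery cylinders 34 mm across with axes at x = +14 and -14 mm: 62 mm long over all, round ends, and a waist between the cylinders on each side. Push it on a round end, low but above the guide bars.
- track: Fixed L-shaped guide track; origin at the centre of the bend, at bench height. Base plate 4 mm thick; two round 8 mm steel bars (tops 14 mm above the bench) leave a 38 mm channel. Centreline: entry leg x = -55 mm, from y = -85 mm towards +y to y = 0; quarter circle of 55 mm radius about the origin, turning right; exit leg y = +55 mm, from x = 0 towards +x.
- entry (a point): Point of the track on the entry leg's centreline, on the plate, at x = -55, y = -45 mm in the track's frame (same axes as the track): set the carrier down here, its long axis along the track's y. The bars are parallel from y = -85 mm on and flare out by 8 mm each over the 22 mm before that; the mouth is open at that end.
- exit_start (a point): Point of the track where the exit leg begins: on the centreline, on the plate; same axes as the track, so the leg runs along +x. A clamped block on this leg carries the end stop, across the channel, 32 mm high. Where it is clamped varies and is not reported: its stop face lies 60 to 116 mm from this point and must be found by feel or by sight.
- catch (a joint): Sprung ball, 26.5 mm before the stop face, 21 mm above the plate, in a housing 24 mm and more off the centreline on the +y side, a wall opposite (no room for fingers there: push from behind). Value: m pressed back: 0 free, 0.006 as the carrier's front cylinder passes, 0.004 to 0.005 with the carrier home and the ball in its waist. 700 N/m; 3 to 6 N of push gets past it.
- beaker: Bystander: small glass beaker, 46 mm wide, 57 mm high; origin at the centre of its underside. Leave it alone.
- bottle: Bystander: small white bottle, 42 mm wide, 85 mm high; origin at the centre of its underside. Leave it alone.
- flask: Bystander: small conical flask, 51 mm wide, 85 mm high; origin at the centre of its underside. Leave it alone.

How it is judged:
On the way, in this order (a step that is already met when the one before it is completed fails the run):
1. the carrier stands on the plate in the entry leg, before the bend (x of carrier_mid in the frame of track between -0.06 and -0.05 m and y of carrier_mid in the frame of track between -0.085 and -0.005 m and z of carrier_mid in the frame of track below 0.03 m), for 0.1 s.
2. the carrier slides on the plate through the bend (x of carrier_mid in the frame of track between -0.048 and -0.005 m and y of carrier_mid in the frame of track between 0.015 and 0.056 m and z of carrier_mid in the frame of track below 0.031 m), for 0.05 s.
At the end, for the whole second after the job is handed in: The carrier stands on the plate in the exit leg, at rest, past the catch and against the end stop (within about 3 mm: the catch ball lies in its waist, pressed back 3.2 to 5.3 mm; carrier centre within 6 mm of the channel's centreline) (value of joint catch between 0.0032 and 0.0053 m and x of carrier_mid in the frame of track between 0.025 and 0.089 m and y of carrier_mid in the frame of track between 0.049 and 0.061 m and z of carrier_mid in the frame of track below 0.03 m and linear speed of carrier below 0.01 m/s); the robot touches nothing.
It fails at once if the carrier is pressed hard on the track: its contact forces on plate, bars, catch, wall and stop add up to more than 45 N, or 32 N in the exit leg (some 12 N of this is there at home, unpushed) (contact force between carrier and track above 45 N or (contact force between carrier and track above 32 N and x of carrier_mid in the frame of track above 0.01 m)).
It fails at once if the carrier is lifted more than 8 mm off the plate over the bend or the exit leg (z of carrier_mid in the frame of track above 0.034 m and y of carrier_mid in the frame of track between 0.01 and 0.09 m and x of carrier_mid in the frame of track between -0.09 and 0.12 m).
It fails at once if the carrier is tipped by more than 30 degrees (angle between carrier_mid's own z axis and vertical above 0.52 rad).
It fails at once if the beaker, bottle or flask is moved by more than 20 mm (distance of any of beaker, bottle, flask from where it was at the start of the episode above 0.02 m).
It also fails if it takes over 61 s, if anything falls off the work surface, if the arm or the gripper's body presses on something with over 40 N, if the wrist force passes 120 N, or if a joint passes its speed limit or range.

ROBOT

A 6-joint arm with a two-finger parallel gripper is mounted at the origin on a cart in front of the work surface, level with it; the furniture and walls round the work are solid. World frame = base frame: x ahead of the robot, y to its left, z up, the work surface at z = 0. Lengths are in m, angles in rad, forces in N, time in s.
With the tool pointing down it reaches from about 0.3 to 0.95 m from the base axis. Payload 3.1 kg.
Tool frame: the origin (TCP) lies midway between the tips of the shut fingers; the grasp point (between the pads) lies 19 mm behind it; z points along the fingers, y is the line along which they close (so a half turn about z gives the same grasp; the last joint's range is limited). The gripper opens to 85 mm and grips with 20 to 120 N. Pads are 22 mm wide; open, the fingers measure 114 mm over their backs; the gripper's body (76 mm by 85 mm) begins 54 mm behind the grasp point. The pads swing forward as they close: fully open they stand 13 mm farther back than shut.
Start: joints at [1.163, 0.308, 1.634, -0, 1.2, -0.07], TCP at [0.207, 0.59, 0.209] pointing down, gripper open.
Joint ranges: [-3.06, 3.06], [-0.79, 1.96], [0.05, 2.63], [-1.19, 4.34], [0.05, 2.64], [-2.94, 2.94]. Speed limits (rad/s): [2.79, 2.79, 3.14, 3.14, 3.14, 3.14].

INTERFACE

Orientations are given as a unit quaternion [x, y, z, w].
In Python, from bench import robot, viewer, workorder, models gives the robot as it stands. The module is installed in compiled form; this text tells all that it offers.
- The arm moves only by the shell command python3 -m creep 'ROWS' [OPENING] [FORCE]. ROWS is text: rows parted by semicolons, each of 6 numbers parted by spaces: the shift along the tool's x, y, z normalised to -1 to 1, where 1 is 40 mm, then the turn, a rotation vector about the tool's x, y, z normalised to -1 to 1, where 1 is pi/2 rad. A call has 1 to 20 rows; each row shifts and turns the commanded pose from where the row before left it, along the tool's axes as they then stand; what a row does not reach is not made up. A row lasts 1/12 s, in which the tool goes at most 41.7 mm and 7.16 degrees, less where a joint would pass 70% of its speed; a pose out of reach is approached as far as the arm can. A call with a number of a shift or a turn outside -1 to 1 is refused whole. A call with a gripper value outside its range is refused whole. OPENING is the finger opening in mm, from 0 to 85.4, set as the call begins (- or left out, the last holds). The fingers move at their own pace and stop on an object; FORCE is the grip in N (left out, the last holds). Time passes only in rows, so rows that do not move let the fingers close. It gives the time, the measured TCP pose, the force, the opening and the grip force at its end, in the units of the state.
- robot.observe(): the state, without advancing time (a new reading comes with each control period).
- viewer.capture(name): name is "scene" or "top" or "wrist"; returns a dict with "img" (400x640x3 uint8, blue, green, red), "range_z" (400x640 float32, m along the optical axis (not along the pixel's ray), 0 where there is no reading), "K" (3x3 intrinsics, pixels), "camera_from_world" (4x4, takes a point from world to camera coordinates); the wrist camera has in their place "T_tool_cam" (4x4, takes a point from camera to tool coordinates, whose origin is the TCP and whose axes are the flange's). Camera axes: x right, y up, looking along -z (the intrinsics and any distortion apply to the point x, -y, -z); pixel columns grow to the right and rows downward; lengths in m; the calibration is good to about 2 mm. A picture is of the moment at which its call begins: read the wrist's pose just before it.
- workorder.close_job(): hands the job in; it is judged then, once.
Trained networks look in the newest picture that a camera, given by its name, has taken for a name from the list of things; names that differ only in an ending like _2 or _b are one class to them, and where a whole thing is asked for, a point or a joint stands for the part that bears it (a point fixed in the world has none). Each returns a list of dicts, best first, with "confidence" (0 to 1); they miss things now and then, are a little off and sometimes report something else, mostly with a low value. They report only what shows in the picture. A call takes as long as a camera call.
- models.masks_of(camera, thing): "pixels" (400x640 bool, what is visible of it) and "xy" ([column, row] in pixels, amid what is visible of it).
The state is a dict: "time": time; "q": joint angles; "joint_velocities": joint speeds; "effort": joint torques, N m; "position": TCP position; "tcp_rot": TCP orientation; "wrist_force": force on the tool from outside, world axes, zero at the start; "wrist_torque": the same for the moment, N m; "grip_width": finger opening in m; "gripper_force": force on a finger pad.
Only numpy, scipy, OpenCV 4.12 (cv2) and the standard library are available. Lean on these libraries where they do the work, as an engineer would, in place of code of your own. Each camera call takes 0.05 s, during which the arm holds its last target. There are 200 camera calls.

## Working session

There is one attempt and no reset: what is moved stays moved. The work goes in short steps, Python scripts to look and compute and a shell command to move; the robot and the scene stay as the last step left them, time stands still between calls to the robot, and variables do not carry over. Pictures are saved under pics/ and viewed, at most 10 in all, crops included, and the job is handed in when it is done.

```bash
mkdir -p pics
cat > h.py <<'E'
import numpy as np, cv2
from bench import robot, viewer, workorder, models
from scipy.spatial.transform import Rotation as R
def cap(n):
    s=robot.observe(); c=viewer.capture(n)
    if n=="wrist":
        T=np.eye(4);T[:3,:3]=R.from_quat(s["tcp_rot"]).as_matrix();T[:3,3]=s["position"]
        c["W"]=T@c["T_tool_cam"]
    else: c["W"]=np.linalg.inv(c["camera_from_world"])
    v,u=np.mgrid[0:400,0:640]; K=c["K"]; d=c["range_z"]
    P=np.stack([(u-K[0,2])/K[0,0]*d,-(v-K[1,2])/K[1,1]*d,-d,np.ones_like(d)],-1)@c["W"].T
    c["P"]=np.where(d[...,None]>0,P[...,:3],np.nan); return c
E
cat > a.py <<'E'
from h import *
s=robot.observe(); print({k:np.round(v,3) for k,v in s.items()})
ims=[]
for n in("top","scene"):
    c=cap(n); cv2.imwrite(f"pics/{n}0.png",c["img"])
    print(n, [k for k in c], c["W"][:3,3].round(3))
    np.savez(f"{n}0.npz",P=c["P"],img=c["img"],K=c["K"],W=c["W"])
    for t in("carrier","track","catch","beaker","bottle","flask"):
        for m in models.masks_of(n,t)[:2]:
            p=c["P"][m["pixels"]]; p=p[~np.isnan(p[:,0])]
            if len(p): print(t,round(m["confidence"],2),np.round(m["xy"]),len(p),np.median(p,0).round(3),np.percentile(p,2,axis=0).round(3),np.percentile(p,98,axis=0).round(3))
E
python3 a.py
```

```text
{'time': np.float64(0.0), 'q': array([ 1.163,  0.309,  1.635,  0.   ,  1.2  , -0.07 ]), 'joint_velocities': array([-0.   , -0.001,  0.   , -0.001,  0.001, -0.001]), 'effort': array([ 2.0000e-03, -4.1525e+01, -2.7667e+01, -0.0000e+00,  1.0000e-02,
       -0.0000e+00]), 'position': array([0.207, 0.589, 0.208]), 'tcp_rot': array([ 0.168,  0.986, -0.001, -0.   ]), 'wrist_force': array([-0.096,  0.361,  0.299]), 'wrist_torque': array([ 0.063,  0.016, -0.011]), 'gripper_force': np.float64(0.0), 'grip_width': np.float64(0.085)}
top ['img', 'range_z', 'K', 'camera_from_world', 'W', 'P'] [0.326 0.216 1.077]
carrier 0.86 [436. 201.] 384 [ 0.475 -0.115  0.046] [ 0.451 -0.141 -0.001] [ 0.504 -0.101  0.068]
track 0.92 [286. 214.] 2908 [0.435 0.287 0.005] [0.379 0.151 0.   ] [0.582 0.343 0.039]
beaker 0.51 [317. 174.] 252 [0.544 0.213 0.009] [ 0.519  0.194 -0.001] [0.559 0.233 0.057]
bottle 0.51 [201. 242.] 278 [0.36  0.492 0.064] [0.342 0.481 0.013] [0.379 0.513 0.088]
flask 0.69 [193. 184.] 276 [0.508 0.526 0.036] [0.491 0.511 0.009] [0.532 0.552 0.086]
scene ['img', 'range_z', 'K', 'camera_from_world', 'W', 'P'] [-0.11  -0.593  0.758]
carrier 0.93 [402. 284.] 607 [ 0.462 -0.132  0.042] [ 0.449 -0.145 -0.002] [ 0.501 -0.107  0.066]
track 0.78 [297. 208.] 1826 [0.432 0.277 0.004] [ 0.377  0.146 -0.001] [0.576 0.338 0.037]
beaker 0.54 [335. 198.] 317 [0.534 0.203 0.037] [0.516 0.191 0.004] [0.559 0.233 0.056]
bottle 0.57 [225. 173.] 333 [0.354 0.487 0.046] [0.339 0.477 0.004] [0.374 0.507 0.085]
flask 0.83 [263. 161.] 269 [0.507 0.522 0.032] [0.489 0.506 0.003] [0.529 0.543 0.083]
```

Run:
```python
import cv2
a=cv2.imread("pics/top0.png")[130:290,170:480]
cv2.imwrite("pics/top0c.png",cv2.resize(a,None,fx=2.55,fy=2.55,interpolation=cv2.INTER_CUBIC))
```

```text
(no output)
```

View pics/top0c.png

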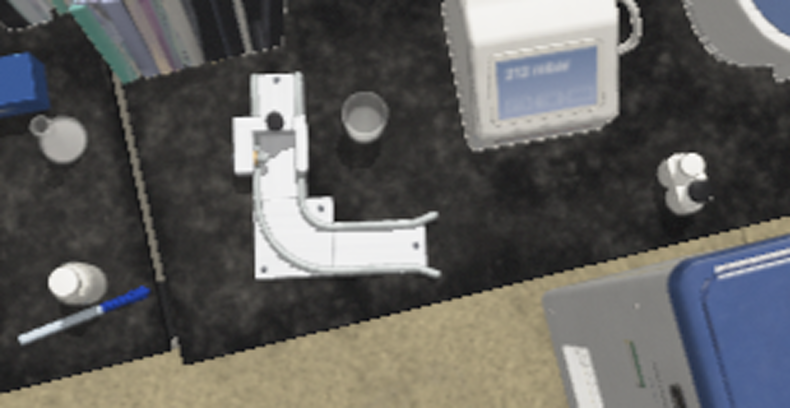

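The top picture shows the track's mouth at about crop (430,245). The entry leg runs left (+y), bends, and runs up (+x) to the block at about (275,130). The carrier is at (685,183), near the white instrument. Next I'll get the wrist camera geometry.

```bash
cat >> h.py <<'E'
def to(p,ydir=None):
    """print normalised tool-frame shift total & yaw turn needed (turn done first) for goal TCP p, tool y along ydir"""
    s=robot.observe(); M=R.from_quat(s["tcp_rot"]).as_matrix()
    if ydir is not None:
        y=np.array([*ydir,0.]);y/=np.linalg.norm(y)
        if y@M[:,1]<0:y=-y
        G=np.stack([np.cross(y,[0,0,-1]),y,[0,0,-1]],1)
        rv=R.from_matrix(M.T@G).as_rotvec(); print("turn/90deg",(rv/(np.pi/2)).round(4)); M=G
    d=M.T@(np.array(p)-s["position"]); print("shift/40mm after turn",(d/.04).round(3),"t",round(s["time"],2))
E
python3 - <<'E'
from h import *
c=cap("wrist"); print(c["T_tool_cam"].round(3),c["K"].round(1),c["W"].round(3))
to([0.43,0.18,0.26],[0,1])
E
```

```text
[[-0.     0.964  0.265  0.068]
 [ 1.    -0.     0.    -0.   ]
 [ 0.     0.265 -0.964 -0.165]
 [ 0.     0.     0.     1.   ]] [[276.4   0.  323.4]
 [  0.  276.4 198.9]
 [  0.    0.    1. ]] [[ 0.331 -0.91  -0.25   0.143]
 [ 0.943  0.32   0.088  0.612]
 [-0.    -0.265  0.964  0.374]
 [ 0.     0.     0.     1.   ]]
turn/90deg [ 1.00e-04  0.00e+00 -2.15e-01]
shift/40mm after turn [ -5.571 -10.243  -1.264] t 0.75
```

```bash
python3 -m creep '0 0 0 0 0 -0.072;0 0 0 0 0 -0.072;0 0 0 0 0 -0.071;-0.6 -0.8 0 0 0 0;-0.7 -0.9 0 0 0 0;-0.7 -0.9 0 0 0 0;-0.7 -0.9 0 0 0 0;-0.7 -0.9 0 0 0 0;-0.7 -0.9 0 0 0 0;-0.7 -0.9 0 0 0 0;-0.7 -0.9 0.6 0 0 0;-0.4 -0.6 0.6 0 0 0;0 -0.3 0.3 0 0 0;0 0 0 0 0 0;0 0 0 0 0 0'
cat > b.py <<'E'
from h import *
c=cap("wrist"); cv2.imwrite("pics/w1.png",c["img"]); np.savez("w1.npz",P=c["P"],img=c["img"],K=c["K"],W=c["W"])
for t in("carrier","track","catch","beaker"):
    for m in models.masks_of("wrist",t)[:2]:
        p=c["P"][m["pixels"]]; p=p[~np.isnan(p[:,0])]
        if len(p): print(t,round(m["confidence"],2),np.round(m["xy"]),len(p),np.median(p,0).round(3),np.percentile(p,1,axis=0).round(3),np.percentile(p,99,axis=0).round(3))
E
python3 b.py
```

```text
time: 2.0
position: [0.4229, 0.2946, 0.1535]
tcp_rot: [0.001, 1.0, -0.0, -0.001]
wrist_force: [1.0, -0.3, -0.4]
grip_width: 0.0853
gripper_force: 0.0
carrier 0.56 [  4. 240.] 75 [ 0.495 -0.103  0.003] [ 0.485 -0.11  -0.001] [ 0.506 -0.1    0.006]
track 0.57 [317. 188.] 14903 [0.428 0.284 0.005] [0.375 0.146 0.003] [0.584 0.345 0.049]
beaker 0.57 [255. 288.] 1837 [0.546 0.214 0.036] [0.517 0.194 0.003] [0.56  0.235 0.057]
```

View pics/w1.png

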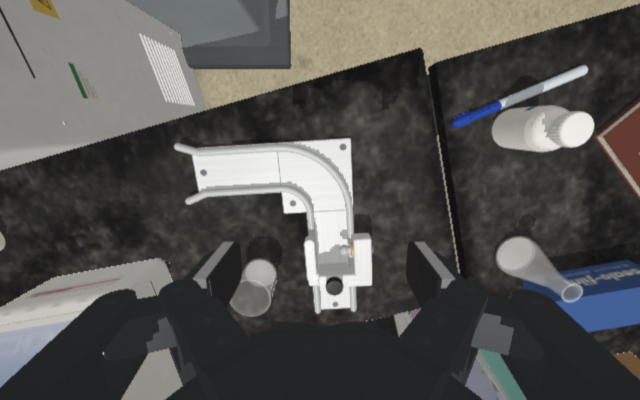

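The wrist view shows the whole track: mouth at left around (185,175), bend at (330,165), catch (orange) at (351,250), and the block with the stop edge near row 275. Next I'll fit the bars.

```bash
cat > fit.py <<'E'
from h import *
from scipy.optimize import least_squares
def cl(p):  # signed lateral distance from centreline & along; p in track frame
    x,y=p.T
    r=np.hypot(x,y)-.055
    return np.where(y<0,-(x+.055),np.where(x>0,y-.055,r))
def loc(P,t): c,s=np.cos(t[2]),np.sin(t[2]); return (P-t[:2])@np.array([[c,-s],[s,c]])
for f in("w1","top0"):
    P=np.load(f+".npz")["P"]
    for dz in(0,):
        Q=P[(P[...,2]>.0095)&(P[...,2]<.0155)&(P[...,0]>.36)&(P[...,0]<.56)&(P[...,1]>.13)&(P[...,1]<.36)]
        t=np.array([.435,.285,0.])
        def tilt(p): return p
        for g in(.02,.012,.006,.004):
            L=loc(Q[:,:2],t); m=(abs(abs(cl(L))-.023)<g)&(L[:,1]>-.08)&(L[:,0]<.03)
            t=least_squares(lambda t:abs(cl(loc(Q[m][:,:2],t)))-.023,t,loss="soft_l1",f_scale=.001).x
        L=loc(Q[:,:2],t);m=(abs(abs(cl(L))-.023)<.005)&(L[:,1]>-.08)&(L[:,0]<.03)
        e=abs(cl(L[m]))-.023
        print(f,t.round(4),m.sum(),"rms",e.std().round(4))
    A=P.reshape(-1,3);A=A[~np.isnan(A[:,0])];L=loc(A[:,:2],t)
    # mouth end & start/end of block
    b=(abs(abs(L[:,1]-.055))<.014)&(L[:,0]>.02)&(L[:,0]<.16)
    for lo,hi in((.002,.007),(.007,.02),(.02,.03),(.03,.04),(.04,.08)):
        k=b&(A[:,2]>lo)&(A[:,2]<hi)
        if k.sum(): print(" z",lo,hi,k.sum(),np.percentile(L[k,0],[0,2,10,50,90,100]).round(4),np.median(A[k,2]).round(4))
    k=(abs(L[:,0]+.055)<.05)&(L[:,1]<-.05)&(L[:,1]>-.13)&(A[:,2]>.008)&(A[:,2]<.02); print(" bar mouth y",np.percentile(L[k,1],[0,1,3]).round(4))
    k=(abs(L[:,0]+.055)<.015)&(L[:,1]<-.02)&(L[:,1]>-.08); print(" plate z",np.median(A[k,2]).round(4))
E
python3 fit.py
```

```text
w1 [ 0.4251  0.2871 -0.232 ] 610 rms 0.0028
 z 0.002 0.007 658 [0.0247 0.0319 0.0495 0.1269 0.1521 0.1598] 0.0043
 z 0.007 0.02 315 [0.0204 0.0221 0.027  0.0506 0.0883 0.1151] 0.0137
 z 0.02 0.03 235 [0.0373 0.0378 0.0395 0.0601 0.0886 0.0912] 0.0262
 z 0.03 0.04 752 [0.0371 0.0392 0.043  0.0649 0.0929 0.1015] 0.036
 z 0.04 0.08 157 [0.088  0.0884 0.0892 0.096  0.1042 0.1073] 0.0491
 bar mouth y [-0.1299 -0.1292 -0.1277]
 plate z 0.0005
top0 [ 0.4244  0.2874 -0.1684] 95 rms 0.0027
 z 0.002 0.007 148 [0.0285 0.0323 0.05   0.1296 0.1532 0.1592] 0.0041
 z 0.007 0.02 108 [0.0217 0.0245 0.033  0.0883 0.14   0.1593] 0.0132
 z 0.02 0.03 20 [0.0438 0.044  0.045  0.0607 0.0892 0.0928] 0.0247
 z 0.03 0.04 160 [0.0448 0.0467 0.0508 0.0732 0.0996 0.1077] 0.0352
 z 0.04 0.08 12 [0.0921 0.0928 0.0954 0.1009 0.106  0.1084] 0.0482
 bar mouth y [-0.1287 -0.128  -0.1263]
 plate z 0.0002
```

```bash
sed -i 's/t=np.array(\[.435,.285,0.\])/t=np.array([.458,.262,0.])/' fit.py; python3 fit.py
python3 - <<'E'
import numpy as np
P=np.load("w1.npz")["P"]
for u,v in((240,172),(332,225),(351,250),(336,255),(336,262),(336,268),(336,275),(335,300)): print(u,v,P[v,u].round(4))
E
```

```text
w1 [0.4576 0.2466 0.0626] 2361 rms 0.0023
 z 0.002 0.007 1147 [0.02   0.0211 0.0262 0.0548 0.128  0.1494] 0.0043
 z 0.007 0.02 121 [0.0677 0.0679 0.0683 0.0687 0.0692 0.0698] 0.0135
 z 0.02 0.03 132 [0.0361 0.0367 0.0389 0.0685 0.0691 0.0696] 0.0262
 z 0.03 0.04 209 [0.0376 0.0409 0.0682 0.0698 0.0794 0.084 ] 0.0356
 z 0.04 0.08 276 [0.066  0.0668 0.0677 0.0736 0.082  0.0858] 0.0491
 bar mouth y [-0.1105 -0.1087 -0.1071]
 plate z 0.0046
top0 [0.4598 0.2477 0.0444] 353 rms 0.0024
 z 0.002 0.007 263 [0.0216 0.022  0.0283 0.0662 0.1305 0.1588] 0.0042
 z 0.007 0.02 36 [0.0267 0.0306 0.042  0.0671 0.1293 0.1325] 0.0083
 z 0.02 0.03 10 [0.0349 0.035  0.0354 0.0667 0.0671 0.0673] 0.0279
 z 0.03 0.04 28 [0.0368 0.037  0.0416 0.0699 0.0802 0.082 ] 0.0346
 z 0.04 0.08 46 [0.0653 0.0654 0.0669 0.0737 0.0803 0.0822] 0.0485
 bar mouth y [-0.1102 -0.1101 -0.1094]
 plate z 0.0038
240 172 [0.409  0.1987 0.0048]
332 225 [0.4743 0.3047 0.0036]
351 250 [0.4936 0.3254 0.0323]
336 255 [0.5133 0.3098 0.0055]
336 262 [0.5223 0.3099 0.0066]
336 268 [0.5224 0.3092 0.0214]
336 275 [0.5233 0.3086 0.0357]
335 300 [0.5794 0.3093 0.0032]
```

Run:
```python
import io,contextlib
with contextlib.redirect_stdout(io.StringIO()):
    from fit import *
for f in("w1","top0"):
    P=np.load(f+".npz")["P"].reshape(-1,3); P=P[P[:,2]==P[:,2]]
    t=np.array([.4585,.2475,.05])
    for z0 in(.0115,):
      Q=P[(P[:,2]>z0)&(P[:,2]<.0165)]
      for g in(.006,.004,.004,.003,.003,.003):
        L=loc(Q[:,:2],t);m=(abs(abs(cl(L))-.023)<g)&(L[:,1]>-.083)&(L[:,0]<.03)
        t=least_squares(lambda t:abs(cl(loc(Q[m][:,:2],t)))-.023,t).x
      L=loc(Q[:,:2],t);c=cl(L);m=(abs(abs(c)-.023)<.006)&(L[:,1]>-.083)&(L[:,0]<.03)
      print(f,z0,t.round(4),m.sum())
      for n,sg in(("entry",(L[:,1]<0)),("bend",(L[:,1]>0)&(L[:,0]<0)),("exit",L[:,0]>0)):
        for s in(-1,1):
            k=m&sg&(np.sign(c)==s)
            if k.sum(): print("  ",n,s,k.sum(),((abs(c[k])-.023)*1e3).mean().round(2))
```

```text
w1 0.0115 [0.4576 0.2467 0.063 ] 2291
   entry -1 467 0.26
   entry 1 526 -0.57
   bend -1 277 0.14
   bend 1 731 -0.54
   exit -1 142 -0.1
   exit 1 148 -0.38
top0 0.0115 [0.4606 0.248  0.0368] 305
   entry -1 65 -0.24
   entry 1 70 0.0
   bend -1 33 -0.0
   bend 1 99 0.01
   exit -1 16 -0.22
   exit 1 22 -0.68
```

Run:
```python
from h import *
P=np.load("top0.npz")["P"].reshape(-1,3); P=P[P[:,2]==P[:,2]]
k=(P[:,1]>-.1)&(P[:,1]<.1)&(P[:,0]>.40)&(P[:,0]<.7)&(P[:,2]>.02);print("instr",np.percentile(P[k],[0,1,99,100],axis=0).round(3))
k=k&(P[:,1]<-.03);print("instr near edge",np.percentile(P[k],[0,5,99],axis=0).round(3))
for f in("top0",):
    c=P[(P[:,0]>.43)&(P[:,0]<.53)&(P[:,1]>-.165)&(P[:,1]<-.09)]
    for lo,hi in((.02,.04),(.04,.052),(.055,.075)):
        q=c[(c[:,2]>lo)&(c[:,2]<hi)]; m=q[:,:2].mean(0); w,v=np.linalg.eigh(np.cov(q[:,:2].T)); print(lo,len(q),m.round(4),v[:,1].round(3),np.sqrt(w).round(4),q.min(0).round(3),q.max(0).round(3))
to([.43,-.12,.15],[0,1])
```

```text
instr [[ 0.494 -0.1    0.02 ]
 [ 0.519 -0.096  0.062]
 [ 0.692  0.098  0.64 ]
 [ 0.7    0.1    0.649]]
instr near edge [[ 0.494 -0.1    0.026]
 [ 0.629 -0.097  0.105]
 [ 0.699 -0.03   0.612]]
0.02 65 [ 0.4759 -0.1125] [-0.939 -0.345] [0.0092 0.0209] [ 0.45  -0.144  0.02 ] [ 0.51 -0.1   0.04]
0.04 101 [ 0.476  -0.1132] [-0.962 -0.274] [0.0074 0.0141] [ 0.453 -0.139  0.04 ] [ 0.506 -0.102  0.052]
0.055 149 [ 0.4793 -0.1205] [-0.958 -0.286] [0.0063 0.015 ] [ 0.455 -0.137  0.056] [ 0.504 -0.106  0.071]
turn/90deg [0.001  0.0015 0.0011]
shift/40mm after turn [ -0.155 -10.423   0.134] t 2.25
```

```bash
python3 -m creep '0 -0.5 -0.5 0 0 0;0 -0.9 -0.5 0 0 0;0 -1 0 0 0 0;0 -1 0 0 0 0;0 -1 0 0 0 0;0 -1 0 0 0 0;0 -1 0 0 0 0;0 -1 0 0 0 0;0 -1 0 0 0 0;0 -1 0 0 0 0;0 -0.7 0 0 0 0;0 -0.4 0 0 0 0;0 0 0 0 0 0;0 0 0 0 0 0'
cat > b2.py <<'E'
from h import *
c=cap("wrist"); cv2.imwrite("pics/w2.png",c["img"]); np.savez("w2.npz",P=c["P"],img=c["img"],K=c["K"],W=c["W"])
P=c["P"].reshape(-1,3); P=P[P[:,2]==P[:,2]]
for m in models.masks_of("wrist","carrier")[:1]: print(m["confidence"],m["xy"])
c=P[(P[:,0]>.43)&(P[:,0]<.53)&(P[:,1]>-.165)&(P[:,1]<-.085)]
for lo,hi in((.008,.02),(.02,.028),(.033,.042),(.042,.047),(.06,.075)):
    q=c[(c[:,2]>lo)&(c[:,2]<hi)][:,:2].astype(np.float32)
    if len(q)<8: continue
    print(lo,len(q),cv2.minAreaRect(q*1000),q.mean(0).round(4))
k=(P[:,1]>-.1)&(P[:,1]<.1)&(P[:,0]>.44)&(P[:,0]<.62)&(P[:,2]>.02)&(P[:,2]<.18)
for y in np.arange(-.1,.0,.02):
    q=P[k&(P[:,1]>y)&(P[:,1]<y+.02)]; print(y.round(2),len(q), q.min(0).round(3) if len(q) else "", q.max(0).round(3) if len(q) else "")
E
python3 b2.py
```

```text
time: 3.42
position: [0.4239, -0.1248, 0.1947]
tcp_rot: [0.001, 1.0, 0.0, 0.001]
wrist_force: [-0.3, 0.4, -0.8]
grip_width: 0.0854
gripper_force: 0.0
0.56 [329.4, 222.7]
0.008 62 ((466.0268249511719, -115.7552261352539), (51.919498443603516, 21.893226623535156), 52.968780517578125) [ 0.4539 -0.1254]
0.02 54 ((465.1188659667969, -116.08627319335938), (50.06065368652344, 20.74526023864746), 53.35780334472656) [ 0.4534 -0.1277]
0.033 90 ((475.89569091796875, -123.66502380371094), (49.1824951171875, 34.23463821411133), 17.466432571411133) [ 0.4617 -0.1238]
0.042 291 ((477.1338195800781, -122.88452911376953), (51.40586471557617, 33.53190994262695), 17.205589294433594) [ 0.4738 -0.1207]
0.06 665 ((478.33319091796875, -122.73199462890625), (50.58074951171875, 23.587383270263672), 17.63764190673828) [ 0.4772 -0.1227]
-0.1 0  
-0.08 0  
-0.06 160 [ 0.588 -0.055  0.044] [ 0.614 -0.04   0.072]
-0.04 1481 [ 0.531 -0.04   0.02 ] [ 0.616 -0.02   0.107]
-0.02 22 [ 0.53 -0.02  0.02] [ 0.532 -0.014  0.038]
```

View pics/w2.png

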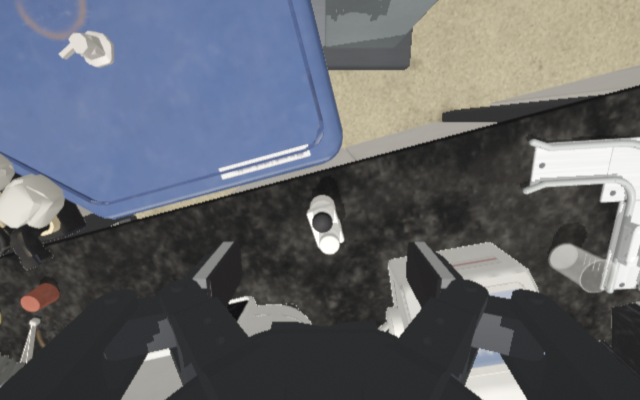

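The picture shows the carrier at about (325,225), clear of the instrument. Its size checks out: a 50 x 34 block with its top at about 45 mm and a yaw of 17.4°.

Run:
```python
from h import *
to([.477,-.123,.016],[-.299,.954])
print(robot.observe()["q"].round(2))
```

```text
turn/90deg [ 0.0003  0.0003 -0.1926]
shift/40mm after turn [-1.282 -0.385  4.456] t 3.52
[-0.38 -0.04  2.06  0.    1.12 -1.96]
```

```bash
python3 -m creep '-0.4 -0.1 0 0 0 -0.064;-0.45 -0.1 0 0 0 -0.064;-0.4 -0.2 0 0 0 -0.064;0 0 0.8 0 0 0;0 0 0.9 0 0 0;0 0 0 0 0 0;0 0 0 0 0 0' 85 30
python3 - <<'E'
from h import *
to([.477,-.123,.016],[-.299,.954])
E
```

```text
time: 4.1
position: [0.4726, -0.1333, 0.1241]
tcp_rot: [-0.151, 0.988, 0.002, -0.003]
wrist_force: [0.6, -0.3, 0.1]
grip_width: 0.0851
gripper_force: 0.0
turn/90deg [ 0.0026 -0.0031  0.    ]
shift/40mm after turn [-0.181  0.212  2.704] t 4.1
```

```bash
python3 -m creep '-0.18 0.21 0 0 0 0;0 0 0.6 0 0 0;0 0 0.7 0 0 0;0 0 0.7 0 0 0;0 0 0.5 0 0 0;0 0 0.2 0 0 0;0 0 0 0 0 0;0 0 0 0 0 0'
python3 - <<'E'
from h import *
to([.477,-.123,.016],[-.299,.954])
E
```

```text
time: 4.77
position: [0.481, -0.1255, 0.0197]
tcp_rot: [-0.15, 0.989, -0.001, 0.001]
wrist_force: [-0.2, 0.1, 0.5]
grip_width: 0.0849
gripper_force: 0.0
turn/90deg [-0.0011  0.0016 -0.0011]
shift/40mm after turn [0.078 0.09  0.092] t 4.77
```

```bash
python3 -m creep '0 0 0 0 0 0;0 0 0 0 0 0;0 0 0 0 0 0;0 0 0 0 0 0;0 0 0 0 0 0;0 0 0 0 0 0;0 0 0 0 0 0;0 0 0 0 0 0' 25 25
```

```text
time: 5.43
position: [0.4799, -0.1257, 0.019]
tcp_rot: [-0.15, 0.989, -0.0, 0.001]
wrist_force: [-1.2, 0.3, 6.5]
grip_width: 0.0326
gripper_force: 24.5
```

```bash
python3 -m creep '0 0 -0.2 0 0 0;0 0 -0.5 0 0 0;0 0 -0.7 0 0 0;0 0 -0.7 0 0 0;0.5 0 -0.2 0 0 0;0.6 0 0 0 0 0;0 0 0 0 0 0.075;0 0 0 0 0 0.077;0 0 0 0 0 0.077;0 0 0 0 0 0.077;0 0 0 0 0 0.077;0 0 0 0 0 0.077;0 0 0 0 0 0.077;0 0 0 0 0 0.077;0 0 0 0 0 0.077;0 0 0 0 0 0.077;0 0 0 0 0 0.077;0 0 0 0 0 0.077;0 0 0 0 0 0'
python3 - <<'E'
from h import *
to([.4056,.199,.11],[1,.055])
E
```

```text
time: 7.02
position: [0.4364, -0.1382, 0.1097]
tcp_rot: [0.543, 0.84, -0.0, -0.001]
wrist_force: [-0.1, 0.5, -2.5]
grip_width: 0.0323
gripper_force: 25.4
turn/90deg [-0.0007 -0.0005  0.2337]
shift/40mm after turn [ 8.461 -0.306 -0.009] t 7.02
```

```bash
python3 -m creep '0 0 0 0 0 0.078;0 0 0 0 0 0.078;0 0 0 0 0 0.078;0.5 0 0 0 0 0;0.9 0 0 0 0 0;1 0 0 0 0 0;1 0 0 0 0 0;1 0 0 0 0 0;1 0 0 0 0 0;0.8 0 0 0 0 0;0.5 0 0 0 0 0;0.3 0 0 0 0 0;0 0 0 0 0 0;0 0 0 0 0 0'
cat > b3.py <<'E'
import io,contextlib
with contextlib.redirect_stdout(io.StringIO()):
    from fit import *
import sys
c=cap("wrist"); cv2.imwrite(f"pics/{sys.argv[1]}.png",c["img"]); P=c["P"].reshape(-1,3); P=P[P[:,2]==P[:,2]]
t=np.array([.4585,.2475,.055])
Q=P[(P[:,2]>.0115)&(P[:,2]<.0165)]
for g in(.006,.004,.004,.003,.003,.003):
    L=loc(Q[:,:2],t);m=(abs(abs(cl(L))-.023)<g)&(L[:,1]>-.083)&(L[:,0]<.03)
    t=least_squares(lambda t:abs(cl(loc(Q[m][:,:2],t)))-.023,t).x
L=loc(Q[:,:2],t);k=cl(L);print("track",t.round(4),m.sum())
for n,sg in(("entry",(L[:,1]<0)),("bend",(L[:,1]>0)&(L[:,0]<0)),("exit",L[:,0]>0)):
    for s in(-1,1):
        kk=m&sg&(np.sign(k)==s); print("  ",n,s,kk.sum(),((abs(k[kk])-.023)*1e3).mean().round(2))
A=P;L=loc(A[:,:2],t)
k=(abs(L[:,1]-.055)<.014)&(L[:,0]>.05)&(L[:,0]<.12)&(A[:,2]>.01)&(A[:,2]<.03);print("stop",k.sum(),np.median(L[k,0]) if k.any() else "")
for m in models.masks_of("wrist","carrier")[:1]:
    q=c["P"][m["pixels"]]; q=q[q[:,2]==q[:,2]]; z=q[:,2]; print("carrier z",np.percentile(z,[2,50,98]).round(3))
    zt=np.percentile(z,98); q=q[z>zt-.008]; print(m["confidence"],m["xy"],cv2.minAreaRect((q[:,:2]*1000).astype(np.float32)), "track frame",loc(np.array([q[:,:2].mean(0)]),t).round(4))
s=robot.observe(); print("tcp in track",loc(np.array([s["position"][:2]]),t).round(4))
to([.4056,.199,.030],[np.cos(t[2]),np.sin(t[2])])
E
python3 b3.py w3
```

```text
time: 8.18
position: [0.4209, 0.1413, 0.1098]
tcp_rot: [0.685, 0.728, -0.0, -0.0]
wrist_force: [0.5, -0.3, -2.4]
grip_width: 0.0325
gripper_force: 25.4
track [0.4591 0.2456 0.0647] 2643
   entry -1 611 -0.15
   entry 1 613 -0.12
   bend -1 450 -0.15
   bend 1 706 -0.12
   exit -1 263 -0.05
   exit 1 0 nan
stop 285 0.06797182456817469
tcp in track [[-0.0448 -0.1025]]
turn/90deg [-0.0004  0.0004 -0.0045]
shift/40mm after turn [ 1.487 -0.29   1.994] t 8.28b3.py:14: RuntimeWarning: Mean of empty slice.
  kk=m&sg&(np.sign(k)==s); print("  ",n,s,kk.sum(),((abs(k[kk])-.023)*1e3).mean().round(2))
  ret = ret.dtype.type(ret / rcount)
```

View pics/w3.png

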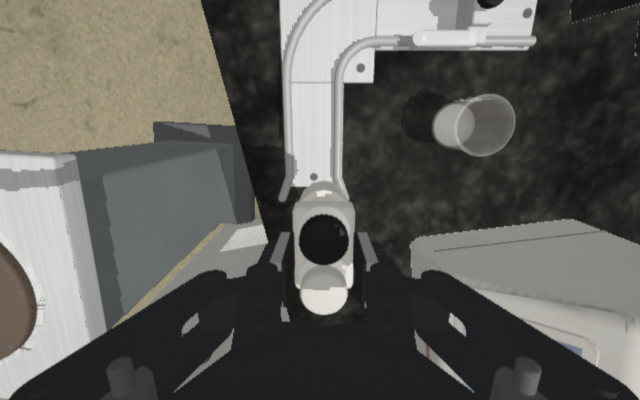

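The carrier is held straight in front of the mouth. The track fit is now uniform to 0.15 mm, and the stop face is 68 mm along the exit leg.

```bash
sed -i 's/^to(.*$/to([.407,.1976,.0235],[np.cos(.064),np.sin(.064)])/' b3.py
python3 -m creep '0.5 -0.1 0 0 0 -0.0045;0.6 -0.1 0 0 0 0;0.4 -0.08 0.4 0 0 0;0 0 0.6 0 0 0;0 0 0.5 0 0 0;0 0 0.2 0 0 0;0 0 0 0 0 0;0 0 0 0 0 0;0 0 0 0 0 0'; python3 b3.py w4 2>/dev/null
```

```text
time: 9.03
position: [0.4079, 0.2001, 0.043]
tcp_rot: [0.685, 0.729, 0.001, 0.0]
wrist_force: [-0.6, 0.1, -1.7]
grip_width: 0.0326
gripper_force: 25.5
track [0.4588 0.246  0.0667] 4388
   entry -1 452 0.28
   entry 1 503 0.19
   bend -1 667 -0.23
   bend 1 1866 -0.05
   exit -1 365 -0.02
   exit 1 535 -0.12
stop 1003 0.06835063198464689
carrier z [0.006 0.04  0.057]
0.53 [529.9, 218.8] ((538.6672973632812, 213.93414306640625), (45.76780319213867, 46.08237838745117), 65.94576263427734) track frame [[ 0.0821 -0.0386]]
tcp in track [[-0.0536 -0.0421]]
turn/90deg [ 0.0018 -0.0005 -0.0007]
shift/40mm after turn [-0.069 -0.032  0.495] t 9.13
```

View pics/w4.png

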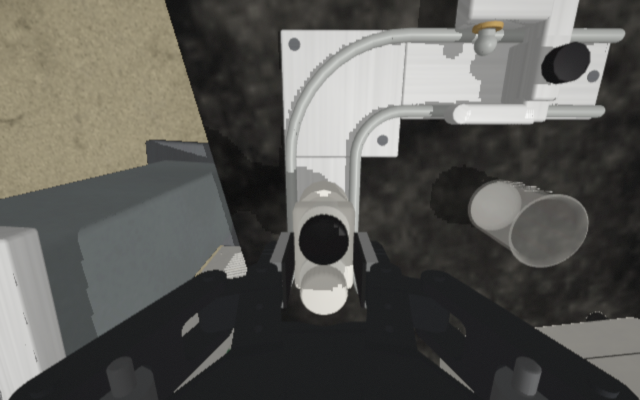

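The carrier's front end (cols 301–347) sits midway between the bars, so I'll lower it.

```bash
python3 -m creep '-0.03 -0.03 0.1 0 0 0;0 0 0.1 0 0 0;0 0 0.1 0 0 0;0 0 0.1 0 0 0;0 0 0 0 0 0;0 0 0 0 0 0'
```

```text
time: 9.63
position: [0.4052, 0.1989, 0.0256]
tcp_rot: [0.684, 0.729, -0.0, -0.0]
wrist_force: [0.2, 0.2, -2.3]
grip_width: 0.0328
gripper_force: 25.5
```

```bash
python3 -m creep '0 0 0.03 0 0 0;0 0 0 0 0 0;0 0 0 0 0 0'; python3 -m creep '0 0 0.03 0 0 0;0 0 0 0 0 0;0 0 0 0 0 0'
```

```text
time: 9.88
position: [0.4053, 0.199, 0.0247]
tcp_rot: [0.684, 0.729, -0.0, -0.0]
wrist_force: [-0.3, -0.3, -2.0]
grip_width: 0.0324
gripper_force: 25.5
time: 10.13
position: [0.4053, 0.199, 0.0235]
tcp_rot: [0.684, 0.729, -0.0, -0.0]
wrist_force: [-0.7, -0.2, -2.6]
grip_width: 0.0326
gripper_force: 25.5
```

```bash
python3 -m creep '0 0 0.02 0 0 0;0 0 0 0 0 0;0 0 0 0 0 0'; python3 -m creep '0 0 0.02 0 0 0;0 0 0 0 0 0;0 0 0 0 0 0'
```

```text
time: 10.38
position: [0.4056, 0.1991, 0.0231]
tcp_rot: [0.684, 0.729, 0.0, 0.0]
wrist_force: [-1.5, -0.7, 1.2]
grip_width: 0.0325
gripper_force: 25.9
time: 10.63
position: [0.4057, 0.1991, 0.023]
tcp_rot: [0.684, 0.729, 0.0, 0.0]
wrist_force: [-2.9, -0.6, 7.7]
grip_width: 0.0327
gripper_force: 26.7
```

```bash
python3 -m creep '0 0 0 0 0 0;0 0 0 0 0 0;0 0 0 0 0 0;0 0 0 0 0 0;0 0 -0.3 0 0 0;0 0 -0.6 0 0 0;0 0 -0.7 0 0 0;-0.4 0 0 0 0 0;-0.5 0 0 0 0 0;-0.4 0 0 0 0 0;0 0 0 0 0 0;0 0 0 0 0 0' 60 25
cat > b5.py <<'E'
from h import *
import sys
t=np.array([.459,.246,.0655]); c_,s_=np.cos(t[2]),np.sin(t[2]); Rt=np.array([[c_,-s_],[s_,c_]])
def W(x,y,z): return [*(t[:2]+Rt@[x,y]),z]
def T(p): return (np.array(p)[:2]-t[:2])@Rt
c=cap("wrist")
P=c["P"].reshape(-1,3);P=P[P[:,2]==P[:,2]]
L=(P[:,:2]-t[:2])@Rt
for lo,hi in((.043,.051),(.06,.078)):
    k=(P[:,2]>lo)&(P[:,2]<hi)&(abs(L[:,0]+.055)<.03)&(L[:,1]>-.1)&(L[:,1]<.02)
    print(k.sum(),cv2.minAreaRect((L[k]*1000).astype(np.float32)),np.median(P[k,2]).round(4))
s=robot.observe();print("tcp track",T(s["position"]).round(4),s["position"].round(4))
to(W(-.055,-.098,.018),Rt[:,0])
E
python3 b5.py
```

```text
time: 11.63
position: [0.4087, 0.1467, 0.0859]
tcp_rot: [0.685, 0.729, 0.0, -0.0]
wrist_force: [0.1, 1.2, -0.3]
grip_width: 0.0602
gripper_force: 0.0
1023 ((-56.65681838989258, -44.06043243408203), (34.04439926147461, 49.76015090942383), 0.13326823711395264) 0.0481
2112 ((-56.66310119628906, -43.9298095703125), (23.637651443481445, 51.042884826660156), 1.1276984214782715) 0.0695
tcp track [-0.0566 -0.0953] [0.4088 0.1472 0.0859]
turn/90deg [ 0.     -0.0003 -0.0019]
shift/40mm after turn [-0.067  0.04   1.697] t 11.68
```

```bash
python3 -m creep '-0.07 0.04 0 0 0 0;0 0 0.2 0 0 0;0 0 0.3 0 0 0;0 0 0.4 0 0 0;0 0 0.4 0 0 0;0 0 0.4 0 0 0;0 0 0 0 0 0;0 0 0 0 0 0' 0 25
python3 - <<'E'
from h import *
to([.4571-.055,.1,.018]); c=cap("wrist"); cv2.imwrite("pics/w6.png",c["img"])
E
```

```text
time: 12.35
position: [0.4091, 0.1444, 0.0168]
tcp_rot: [0.684, 0.729, -0.001, -0.001]
wrist_force: [0.2, -0.4, 0.2]
grip_width: 0.0001
gripper_force: 0.0
shift/40mm after turn [-1.097 -0.246 -0.029] t 12.35
```

View pics/w6.png

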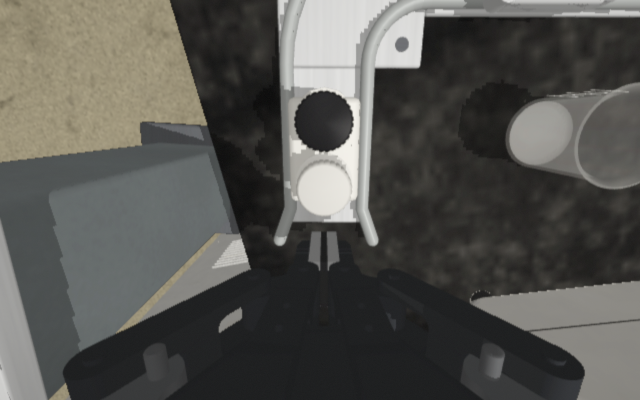

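The carrier stands in the leg with its rear end near (325,215), and the shut fingers are behind it at (325,240). I'll push along the entry leg.

```bash
python3 -m creep '0 0 -0.04 0 0 0;0.1 0 0 0 0 0;0.1 0 0 0 0 0;0.08 0 0 0 0 0;0.05 0 0 0 0 0;0.05 0 0 0 0 0;0.08 0 0 0 0 0;0.1 0 0 0 0 0;0.1 0 0 0 0 0;0.1 0 0 0 0 0;0.1 0 0 0 0 0;0.1 0 0 0 0 0;0.1 0 0 0 0 0;0.08 0 0 0 0 0'
cat > b6.py <<'E'
exec(open("b5.py").read().split("c=cap")[0])
s=robot.observe();print("tcp track",T(s["position"]).round(4),s["position"].round(4),"F track",(s["wrist_force"][:2]@Rt).round(1))
E
python3 b6.py
```

```text
time: 13.57
position: [0.4075, 0.1904, 0.0195]
tcp_rot: [0.684, 0.729, -0.0, -0.0]
wrist_force: [0.3, 0.0, 0.5]
grip_width: 0.0002
gripper_force: 0.4
tcp track [-0.055  -0.0521] [0.4075 0.1904 0.0195] F track [0.3 0. ]
```

```bash
cat > car.py <<'E'
exec(open("b5.py").read().split("c=cap")[0])
def car(n="wrist"):
    c=cap(n);P=c["P"].reshape(-1,3);P=P[P[:,2]==P[:,2]];L=(P[:,:2]-t[:2])@Rt
    s=robot.observe();q=T(s["position"])
    for lo,hi in((.043,.052),(.060,.078)):
        k=(P[:,2]>lo)&(P[:,2]<hi)&(L[:,0]>-.085)&(L[:,0]<.066)&(L[:,1]>-.09)&(L[:,1]<.078)
        if n=="wrist": k&=np.hypot(*(L-q).T)>.013
        if k.sum()>20: print(n,lo,k.sum(),[np.round(v,1) for v in cv2.minAreaRect((L[k]*1000).astype(np.float32))],np.median(P[k,2]).round(4))
    print("tcp",(q*1000).round(1),"z",s["position"][2].round(4),"F track",(s["wrist_force"][:2]@Rt).round(1),"t",s["time"]); return c
if __name__=="__main__":
    c=car(); 
    if len(sys.argv)>1: cv2.imwrite(f"pics/{sys.argv[1]}.png",c["img"])
E
python3 car.py
```

```text
wrist 0.043 2688 [array([-3.9,  2.1]), array([112.9, 139.7]), np.float64(90.0)] 0.0481
wrist 0.06 4835 [array([-55.2, -17. ]), array([57.3, 27.2]), np.float64(89.5)] 0.0695
tcp [-54.9 -51.7] z 0.0196 F track [ 1.  -0.3] t 13.6167
```

```bash
python3 -m creep '0.06 0 0 0 0 0;0.08 0 0 0 0 0;0.08 0 0 0 0 0;0.08 0 0 0 0 0;0.08 0 0 0 0 0'; python3 b6.py;  python3 -m creep '0.06 0 0 0 0 0;0.06 0 0 0 0 0;0.06 0 0 0 0 0;0.06 0 0 0 0 0;0.04 0 0 0 0 0'; python3 car.py
```

```text
time: 14.03
position: [0.4065, 0.2053, 0.0195]
tcp_rot: [0.684, 0.729, -0.0, -0.0]
wrist_force: [-0.4, 0.3, -0.7]
grip_width: -0.0001
gripper_force: 0.4
tcp track [-0.055  -0.0372] [0.4065 0.2053 0.0195] F track [-0.4  0.3]
time: 14.45
position: [0.4058, 0.2165, 0.0195]
tcp_rot: [0.684, 0.729, -0.0, -0.0]
wrist_force: [-0.2, -0.1, -1.1]
grip_width: -0.0002
gripper_force: 0.3
wrist 0.043 2575 [array([-3.4,  2.2]), array([112. , 138.6]), np.float64(90.0)] 0.0481
wrist 0.06 4845 [array([-53.8,   8.7]), array([58.3, 27.1]), np.float64(86.6)] 0.0695
tcp [-54.9 -25.7] z 0.0196 F track [0.1 0.8] t 14.5
```

```bash
python3 -m creep '0.04 0 0 0 0 0;0.073 -0.03 0 0 0 0.0333;0.073 -0.03 0 0 0 0.0333;0.073 -0.03 0 0 0 0.0333;0.073 -0.03 0 0 0 0.0333;0.073 -0.03 0 0 0 0.0333;0.073 -0.03 0 0 0 0.0333'; python3 b6.py;  python3 -m creep '0.073 -0.03 0 0 0 0.0333;0.073 -0.03 0 0 0 0.0333;0.073 -0.03 0 0 0 0.0333;0.073 -0.03 0 0 0 0.0333'; python3 car.py
```

```text
time: 15.08
position: [0.3996, 0.2357, 0.0196]
tcp_rot: [0.791, 0.612, -0.0, -0.0]
wrist_force: [-0.7, -1.6, -0.0]
grip_width: -0.0
gripper_force: 0.5
tcp track [-0.0599 -0.0064] [0.3996 0.2357 0.0196] F track [-0.8 -1.5]
time: 15.42
position: [0.3987, 0.2483, 0.0196]
tcp_rot: [0.85, 0.526, -0.0, 0.0]
wrist_force: [1.1, -0.7, 0.5]
grip_width: 0.0002
gripper_force: 0.5
wrist 0.043 2476 [array([19.8, 27.1]), array([ 99.3, 155.4]), np.float64(62.4)] 0.0481
wrist 0.06 4817 [array([-41.4,  35.3]), array([58.2, 27.2]), np.float64(56.2)] 0.0695
tcp [-59.6   6.8] z 0.0197 F track [-0.5 -0.5] t 15.4667
```

```bash
python3 -m creep '0.073 -0.03 0 0 0 0.0333;0.073 -0.03 0 0 0 0.0333;0.073 -0.03 0 0 0 0.0333;0.073 -0.03 0 0 0 0.0333;0.073 -0.03 0 0 0 0.0333;0.073 -0.03 0 0 0 0.0333'; python3 b6.py;  python3 -m creep '0.073 -0.03 0 0 0 0.0333;0.073 -0.03 0 0 0 0.0333;0.073 -0.03 0 0 0 0.0333;0.073 -0.03 0 0 0 0.0333;0.073 -0.03 0 0 0 0.0333;0.073 -0.03 0 0 0 0.0333'; python3 b6.py;python3 car.py
```

```text
time: 15.97
position: [0.4024, 0.2666, 0.0195]
tcp_rot: [0.922, 0.388, -0.001, 0.0]
wrist_force: [-1.1, -0.4, 0.8]
grip_width: -0.0002
gripper_force: 0.6
tcp track [-0.0551  0.0243] [0.4024 0.2666 0.0195] F track [-1.2 -0.3]
time: 16.47
position: [0.4116, 0.2831, 0.0195]
tcp_rot: [0.971, 0.239, -0.001, 0.0]
wrist_force: [-0.3, -0.9, 1.1]
grip_width: 0.0002
gripper_force: 0.5
tcp track [-0.0448  0.0402] [0.4116 0.2831 0.0195] F track [-0.4 -0.8]
wrist 0.043 2386 [array([34.2, 28.1]), array([ 83.4, 153.9]), np.float64(49.7)] 0.0481
wrist 0.06 4820 [array([-12.8,  53.2]), array([57.8, 27.2]), np.float64(21.5)] 0.0696
tcp [-44.1  40.7] z 0.0196 F track [ 0.  -0.2] t 16.5167
```

```bash
python3 -m creep '0.073 -0.03 0 0 0 0.0333;0.073 -0.03 0 0 0 0.0333;0.073 -0.03 0 0 0 0.0333;0.073 -0.03 0 0 0 0.0333;0.073 -0.03 0 0 0 0.0333'; python3 b6.py;  python3 -m creep '0.036 -0.015 0 0 0 0.0167;0.036 -0.015 0 0 0 0.0167;0.036 -0.015 0 0 0 0.0167;0.036 -0.015 0 0 0 0.0167;0.036 -0.015 0 0 0 0.0167;0.036 -0.015 0 0 0 0.0167'; python3 car.py w7
```

```text
time: 16.93
position: [0.423, 0.2941, 0.0194]
tcp_rot: [0.994, 0.11, -0.0, 0.0]
wrist_force: [-1.2, -0.3, 0.9]
grip_width: 0.0002
gripper_force: 0.4
tcp track [-0.0328  0.0503] [0.423  0.2941 0.0194] F track [-1.2 -0.2]
time: 17.43
position: [0.4293, 0.2983, 0.0191]
tcp_rot: [0.999, 0.032, -0.002, 0.001]
wrist_force: [-2.7, 0.1, 2.1]
grip_width: -0.0003
gripper_force: 1.5
wrist 0.043 2292 [array([24.2,  7.7]), array([ 61.8, 143. ]), np.float64(18.4)] 0.0481
wrist 0.06 4842 [array([ 8.6, 54. ]), array([27.2, 57.3]), np.float64(89.9)] 0.0695
tcp [-25.3  54.4] z 0.0192 F track [-0.3 -0.5] t 17.4833
```

View pics/w7.png

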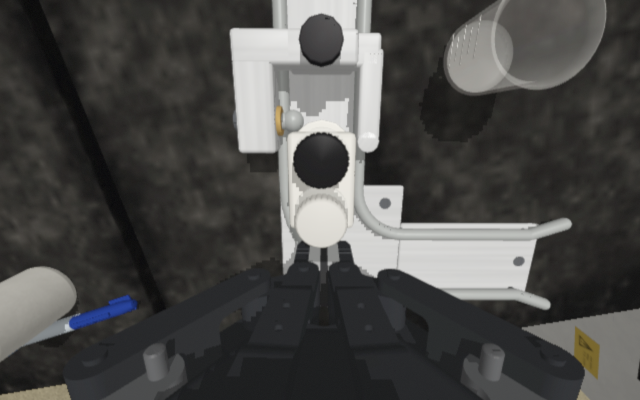

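The carrier is straight in the exit leg, with its front end right at the catch ball (285,120). I'll push on slowly.

```bash
python3 -m creep '0.03 0 0 0 0 0;0.03 0 0 0 0 0;0.03 0 0 0 0 0;0.03 0 0 0 0 0;0.03 0 0 0 0 0'; python3 b6.py;  python3 -m creep '0.02 0 0 0 0 0;0.02 0 0 0 0 0;0.02 0 0 0 0 0;0.02 0 0 0 0 0'; python3 b6.py
```

```text
time: 17.9
position: [0.4366, 0.2992, 0.0193]
tcp_rot: [0.999, 0.032, -0.001, 0.0]
wrist_force: [-4.8, 1.0, 2.0]
grip_width: -0.0002
gripper_force: 2.3
tcp track [-0.0189  0.0546] [0.4366 0.2992 0.0193] F track [-4.7  1.3]
time: 18.23
position: [0.4406, 0.2997, 0.0196]
tcp_rot: [0.999, 0.032, -0.0, -0.0]
wrist_force: [-4.3, 0.1, 2.4]
grip_width: -0.0001
gripper_force: 2.2
tcp track [-0.0149  0.0548] [0.4406 0.2997 0.0196] F track [-4.2  0.4]
```

```bash
python3 -m creep '0.02 0 0 0 0 0;0.02 0 0 0 0 0;0.02 0 0 0 0 0';python3 -m creep '0.02 0 0 0 0 0;0.02 0 0 0 0 0;0.02 0 0 0 0 0'; python3 b6.py
```

```text
time: 18.48
position: [0.4432, 0.2999, 0.0196]
tcp_rot: [0.999, 0.032, 0.0, -0.0]
wrist_force: [-3.2, 0.5, 1.7]
grip_width: 0.0002
gripper_force: 2.0
time: 18.73
position: [0.4457, 0.3001, 0.0197]
tcp_rot: [0.999, 0.032, 0.0, -0.0]
wrist_force: [-3.2, -0.0, 1.0]
grip_width: -0.0004
gripper_force: 1.7
tcp track [-0.0097  0.0548] [0.4457 0.3001 0.0197] F track [-3.2  0.2]
```

```bash
python3 -m creep '0.02 0 0 0 0 0;0.02 0 0 0 0 0;0.02 0 0 0 0 0;0 0 0 0 0 0';python3 -m creep '0.02 0 0 0 0 0;0.02 0 0 0 0 0;0 0 0 0 0 0'; python3 car.py w8
```

```text
time: 19.07
position: [0.4486, 0.3004, 0.0197]
tcp_rot: [0.999, 0.032, 0.001, -0.0]
wrist_force: [-0.7, -0.2, 0.3]
grip_width: 0.0002
gripper_force: 0.9
time: 19.32
position: [0.45, 0.3004, 0.0197]
tcp_rot: [0.999, 0.032, 0.001, -0.0]
wrist_force: [-2.1, 0.3, 1.2]
grip_width: 0.0004
gripper_force: 0.8
wrist 0.043 2183 [array([33.5,  8.8]), array([ 59.4, 130.4]), np.float64(5.2)] 0.0485
wrist 0.06 4838 [array([29.1, 54.2]), array([27.2, 57.7]), np.float64(88.9)] 0.0699
tcp [-5.4 54.9] z 0.0197 F track [-1.2  1. ] t 19.3667
```

View pics/w8.png

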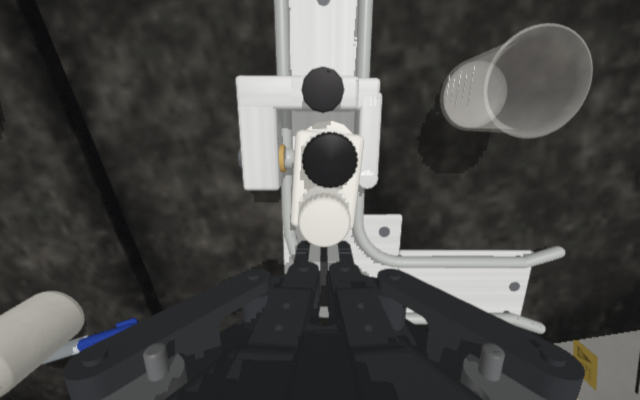

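The front cylinder is beside the ball, with a few mm left to the stop (row ~108).

```bash
for i in 1 ; do python3 -m creep '0.02 0 0 0 0 0;0.02 0 0 0 0 0;0 0 0 0 0 0'; python3 -m creep '0.02 0 0 0 0 0;0.01 0 0 0 0 0;0 0 0 0 0 0'; done | grep -E "^(pos|wrist_f)"
```

```text
position: [0.4514, 0.3005, 0.0197]
wrist_force: [-0.7, 0.9, 0.1]
position: [0.4525, 0.3005, 0.0196]
wrist_force: [-1.3, 0.9, -0.2]
```

```bash
python3 -m creep '0.01 0 0 0 0 0;0.01 0 0 0 0 0;0 0 0 0 0 0' | grep -E "^(pos|wrist_f)"; python3 car.py
```

```text
position: [0.4531, 0.3005, 0.0196]
wrist_force: [-1.0, 0.2, 0.1]
wrist 0.043 2155 [array([35. ,  9.3]), array([ 58.7, 127.6]), np.float64(2.5)] 0.0484
wrist 0.06 4849 [array([32.4, 54.1]), array([27.2, 57.6]), np.float64(88.9)] 0.0698
tcp [-2.3 54.7] z 0.0196 F track [-1.1 -0.1] t 20.1667
```

```bash
python3 -m creep '0.01 0 0 0 0 0;0.01 0 0 0 0 0;0 0 0 0 0 0' | grep -E "^(pos|wrist_f)";  python3 -m creep '0.01 0 0 0 0 0;0 0 0 0 0 0' | grep -E "^(pos|wrist_f)"
```

```text
position: [0.454, 0.3005, 0.0196]
wrist_force: [-0.8, -0.3, -0.0]
position: [0.4543, 0.3006, 0.0196]
wrist_force: [0.6, -0.0, 0.4]
```

```bash
python3 -m creep '0.01 0 0 0 0 0;0 0 0 0 0 0' | grep -E "^(pos|wrist_f)"; python3 car.py
```

```text
position: [0.4547, 0.3006, 0.0196]
wrist_force: [-0.6, 0.1, 0.2]
wrist 0.043 2172 [array([35.9,  9.3]), array([ 58.5, 127. ]), np.float64(1.4)] 0.0484
wrist 0.06 4855 [array([33.9, 54.1]), array([27.2, 57.6]), np.float64(88.9)] 0.0698
tcp [-0.7 54.8] z 0.0196 F track [-1.2  0.2] t 20.8
```

```bash
python3 -m creep '0.01 0 0 0 0 0;0 0 0 0 0 0' | grep -E "^(pos|wrist_f)"; python3 -m creep '0.01 0 0 0 0 0;0 0 0 0 0 0' | grep -E "^(pos|wrist_f)"
```

```text
position: [0.455, 0.3006, 0.0196]
wrist_force: [-0.9, 0.4, -0.1]
position: [0.4552, 0.3006, 0.0195]
wrist_force: [-1.5, -0.5, 0.8]
```

```bash
python3 -m creep '0.01 0 0 0 0 0;0 0 0 0 0 0' | grep -E "^(pos|wrist_f)"; python3 car.py
```

```text
position: [0.4552, 0.3006, 0.0195]
wrist_force: [-2.6, 0.7, 0.9]
wrist 0.043 2175 [array([36. ,  9.1]), array([ 58.8, 127.1]), np.float64(1.0)] 0.0484
wrist 0.06 4864 [array([34.4, 54.1]), array([27.3, 57.6]), np.float64(89.0)] 0.0698
tcp [-0.2 54.7] z 0.0195 F track [-2.9  0.5] t 21.35
```

The tool has stopped advancing and the force is rising, so the carrier is at the stop. One gentle confirmation, then I back off.

```bash
python3 -m creep '0.01 0 0 0 0 0;0 0 0 0 0 0;0 0 0 0 0 0' | grep -E "^(pos|wrist_f)"; python3 -m creep '0.005 0 0 0 0 0;0 0 0 0 0 0;0 0 0 0 0 0' | grep -E "^(pos|wrist_f)"
```

```text
position: [0.4553, 0.3005, 0.0195]
wrist_force: [-4.0, 1.0, 2.8]
position: [0.4553, 0.3005, 0.0194]
wrist_force: [-5.8, -0.2, 4.1]
```

Firmly seated: 5.8 N with no further travel. I'll retreat, then look.

```bash
python3 -m creep '-0.03 0 0 0 0 0;-0.1 0 0 0 0 0;-0.3 0 0 0 0 0;-0.3 0 0 0 0 0;0 0 -0.3 0 0 0;0 0 -0.7 0 0 0;0 0 -0.7 0 0 0;0 0 -0.5 0 0 0;0 0 0 0 0 0;0 0 0 0 0 0;0 0 0 0 0 0'; python3 car.py w9
```

```text
time: 22.77
position: [0.4267, 0.2986, 0.1076]
tcp_rot: [0.999, 0.032, 0.0, 0.0]
wrist_force: [-0.8, -0.7, 0.2]
grip_width: 0.0002
gripper_force: 0.0
wrist 0.043 998 [array([38.9,  9.3]), array([ 52. , 126.4]), np.float64(2.0)] 0.0483
wrist 0.06 1791 [array([37.1, 53.3]), array([23.6, 50.9]), np.float64(84.9)] 0.0698
tcp [-29.3  54.3] z 0.1068 F track [-0.6 -0. ] t 22.8167
```

View pics/w9.png

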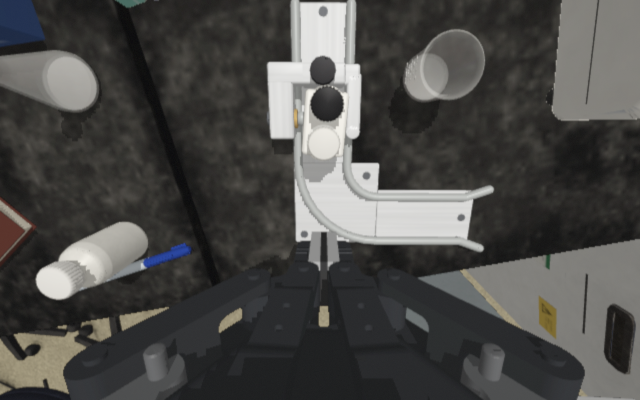

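The carrier is at (325,125) against the block. Its centre measures x = 37.1 mm against 37.2 mm expected, flat on the plate, with the robot clear of it.

```bash
python3 -c "
from bench import workorder
print(workorder.close_job())"
```

```text
the job is handed in; nothing more can be done
None
```

I handed the job in at about 23 s: the carrier is past the catch and home against the end stop (centre measured at x = 37.1 mm, 37.2 expected, last push 5.8 N along the leg), the robot is clear of it, and I never touched the beaker, bottle or flask; no verdict came back.

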